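# Press a glued glass slab with the hand-lever press

## Task

One of the two hand-lever presses has a freshly glued slab of gold glass under its ram. Pull that press's lever down to its stop and keep it down for two seconds so the glue takes, then ease the lever slowly back up, taking about three seconds and keeping hold all the way so that it never springs back, and let go once it is fully up. Leave the slab where it lies and do not work the other, empty press.

Things in the scene. Friction and masses are not known exactly. Their poses are not given: they have to be found in the camera images.
- press_lever (a joint): lever of the loaded press: 0 = fully up (rest, 35 degrees above level, grip towards the robot), 0.70 rad = down on its stop (5 degrees below level). A spring drives it up: at the grip it takes about 4 N to start and 12 to 14 N when down, where a sprung foot presses the slab; let go, it flies up at several rad/s. Hinge axis level, 160 mm above the table, 65 mm behind the ram
- press_grip (a point): middle, on the centre line, of the lever's grip: a black round sleeve, 28 mm across and 70 mm long, lying along the lever; from there to the hinge a 12 x 16 mm bar. x runs along the lever from grip to hinge, y is level, parallel to the hinge axis. The hinge is 175 mm from this point along +x; the point moves on that arc from 260 mm above the table (up) to 144 mm (down)
- slab: broken slab of gold-yellow glass, 33 x 30 x 11 mm, lying loose and flat under the ram of the loaded press, on its 64 mm square steel anvil (top 20 mm above the table); origin at the centre of its underside, z up. The press is fixed: grey base 155 x 96 mm, column under the hinge
- spare_grip (a point): the same grip point on the other press, which is of the same make and size but has a bare anvil; its lever stays up

How it is judged:
On the way, in this order (a step that is already met when the one before it is completed fails the run):
1. the lever is held down near its stop for a second (past 0.62 of 0.70 rad), the foot pressing on the slab (value of joint press_lever above 0.62 rad and contact force between slab and anything else above 3 N), for 1 s.
2. the lever is back up (within 0.08 rad) (value of joint press_lever below 0.08 rad), for 0.2 s.
At the end, for the whole second after the job is handed in: The lever of the loaded press is up again (within 0.08 rad of rest) and the slab lies still on the anvil within 12 mm of where it lay (value of joint press_lever below 0.08 rad and distance of slab from where it was at the start of the episode below 0.012 m and linear speed of slab below 0.03 m/s); the robot touches nothing.
It fails at once if the lever springs back: it rises faster than 1.2 rad/s while more than 0.12 rad from its rest (velocity of joint press_lever below -1.2 rad/s and value of joint press_lever above 0.12 rad).
It fails at once if the lever of the empty press is worked (its grip moves more than 25 mm) (distance of spare_grip from where it was at the start of the episode above 0.025 m).
It also fails if it takes over 45 s, if anything falls off the work surface, if the arm or the gripper's body presses on something with over 40 N, if the wrist force passes 120 N, or if a joint passes its speed limit or range.

## Robot

A 6-joint arm with a two-finger parallel gripper is mounted at the origin on a cart in front of the work surface, level with it; the furniture and walls round the work are solid. World frame = base frame: x ahead of the robot, y to its left, z up, the work surface at z = 0. Lengths are in m, angles in rad, forces in N, time in s.
With the tool pointing down it reaches from about 0.325 to 1 m from the base axis. Payload 5.1 kg.
Tool frame: the origin (TCP) lies on the centre line of the jaws, within the pads' length; the fingertips stand 11 mm ahead of it and the grasp point (between the pads) lies 8 mm behind it (manip.finger_overhang is the z of the fingertips in the tool frame, in m); z points along the fingers, y is the line along which they close (so a half turn about z gives the same grasp; the last joint's range is limited). The gripper opens to 85 mm and grips with 20 to 120 N. Pads are 22 mm wide; open, the fingers measure 114 mm over their backs; the gripper's body (76 mm by 85 mm) begins 54 mm behind the grasp point. The pads swing forward as they close: fully open they stand 13 mm farther back than shut.
Start: joints at [-1.392, 0.124, 1.65, -0, 1.367, -0.083], TCP at [0.168, -0.628, 0.242] pointing down, gripper open.
Joint ranges: [-2.61, 2.61], [-1.02, 2.33], [0.03, 2.71], [-1.35, 4.49], [0.32, 2.68], [-2.91, 2.91]. Speed limits (rad/s): [2.57, 2.57, 3.14, 3.14, 3.14, 3.14].

## Interface

Orientations are given as [roll, pitch, yaw] about the fixed x, y, z axes, in that order (R = Rz(yaw) Ry(pitch) Rx(roll)).
In Python, from station import readout, vision, manip gives the robot as it stands.
- The arm moves only by the tool drive_tool, never from a script. Its argument "rows" is a list of rows, each a list of 7 numbers: the shift along the tool's x, y, z scaled (see below), then the turn, a rotation vector about the tool's x, y, z scaled (see below), then the finger opening in mm, from 0 to 85.4. A call has exactly 8 rows; each row shifts and turns the commanded pose from where the row before left it, along the tool's axes as they then stand; what a row does not reach is not made up. The controller multiplies each number of a shift by 0.06 m and each number of a turn by 30 degrees. A row lasts 1/8 s, in which the tool goes at most 62.5 mm and 10.7 degrees, less where a joint would pass 70% of its speed; a pose out of reach is approached as far as the arm can. A call with a number of a shift or a turn outside -1 to 1 is refused whole. A call with a gripper value outside its range is refused whole. The fingers move at their own pace and stop on an object; "newtons" is the grip in N (left out, the last holds). Time passes only in rows, so rows that do not move let the fingers close, or fill a call up. It gives the time, the measured TCP pose, the force, the opening and the grip force at its end, in the units of the state.
- readout.state(): the state, without advancing time (a new reading comes with each control period).
- vision.get_image(name): name is "scene" or "top" or "wrist"; returns the picture (420x560x3 uint8, blue, green, red); there is no depth.
- vision.camera_info(name): a dict with "fx", "fy", "cx", "cy" (pixels), "pose" (4x4, takes a point from camera to world coordinates). Camera axes: x right, y up, looking along -z (the intrinsics and any distortion apply to the point x, -y, -z); pixel columns grow to the right and rows downward; lengths in m; the calibration is good to about 2 mm. A picture is of the moment at which its call begins: read the wrist's pose just before it. camera_info takes no time and is no camera call; for the wrist camera it gives the pose at the moment of the call.
- manip.job_done(): hands the job in; it is judged then, once.
The state is a dict: "clock": time; "joint_positions": joint angles; "qvel": joint speeds; "effort": joint torques, N m; "tool_pos": TCP position; "tcp_rot": TCP orientation; "force": force on the tool from outside, world axes, zero at the start; "wrist_torque": the same for the moment, N m; "finger_gap": opening from 0.0 (shut) to 1.0 (fully open); "grip_force": force on a finger pad.
Only numpy, scipy, OpenCV 4.12 (cv2) and the standard library are available. Lean on these libraries where they do the work, as an engineer would, in place of code of your own. Each camera call takes 0.05 s, during which the arm holds its last target. There are 200 camera calls.

## Working session

There is one attempt and no reset: what is moved stays moved. The work goes in short steps, Python scripts to look and compute and a tool call to move; the robot and the scene stay as the last step left them, time stands still between calls to the robot, and variables do not carry over. Pictures are saved under pics/ and viewed, at most 10 in all, crops included, and the job is handed in when it is done.

Besides the shell and the picture viewer there is one more tool, called after ">>>" as a command line: name --pt "numbers of a row" for each row, then --argument value for the rest. drive_tool: Moves the arm, as the interface text tells. Its arguments: {"type":"object","properties":{"rows":{"type":"array","items":{"type":"array","items":{"type":"number"}}},"newtons":{"type":"number"}},"required":["rows"]}

```bash
mkdir -p pics
python3 - <<'E'
from station import readout, vision, manip
import cv2,numpy as np
for n in("scene","top"):
    cv2.imwrite(f"pics/{n}0.png",vision.get_image(n)); i=vision.camera_info(n); print(n,{k:(np.round(v,4).tolist() if not isinstance(v,str) else v) for k,v in i.items()})
s=readout.state();print(s)
E
```

```text
scene {'fx': 438.2619, 'fy': 438.2619, 'cx': 279.093, 'cy': 210.1612, 'pose': [[-0.7363, 0.4631, -0.4934, 0.1957], [-0.6766, -0.5168, 0.5246, 0.6391], [-0.0121, 0.7201, 0.6938, 0.7548], [0.0, 0.0, 0.0, 1.0]]}
top {'fx': 457.2589, 'fy': 457.2589, 'cx': 278.0058, 'cy': 204.6286, 'pose': [[0.0035, 0.9854, -0.17, 0.4558], [-0.9999, 0.0062, 0.0152, 0.1848], [0.016, 0.1699, 0.9853, 1.2022], [0.0, 0.0, 0.0, 1.0]]}
{'clock': 0.1, 'joint_positions': array([-1.39157150e+00,  1.24459783e-01,  1.65154837e+00,  1.90900880e-06,
        1.36749980e+00, -8.25828186e-02]), 'qvel': array([-0.00025303,  0.00052994, -0.00189508, -0.00073652, -0.00055205,
        0.00097446]), 'effort': array([-1.71023144e-04, -4.24931395e+01, -3.66653395e+01, -1.29304472e-04,
        3.98041913e-03, -4.75247489e-06]), 'tool_pos': array([ 0.16812509, -0.62732683,  0.24115658]), 'tcp_rot': array([-3.13968403e+00, -1.59854162e-04,  2.61807108e-01]), 'force': array([ 0.38212831, -0.49272316,  0.13341976]), 'wrist_torque': array([-0.0734835 , -0.03987888,  0.00072484]), 'grip_force': 0.0, 'finger_gap': 1.000545247789119}
```

View pics/scene0.png

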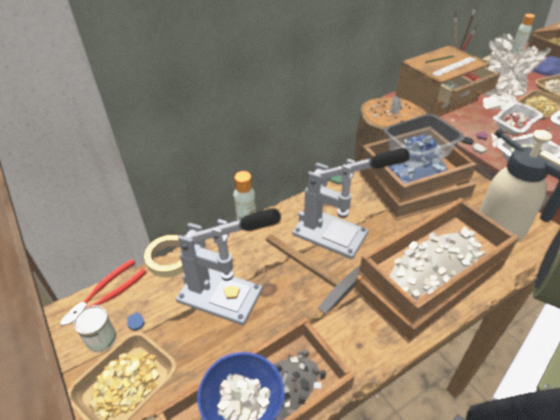

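View pics/top0.png

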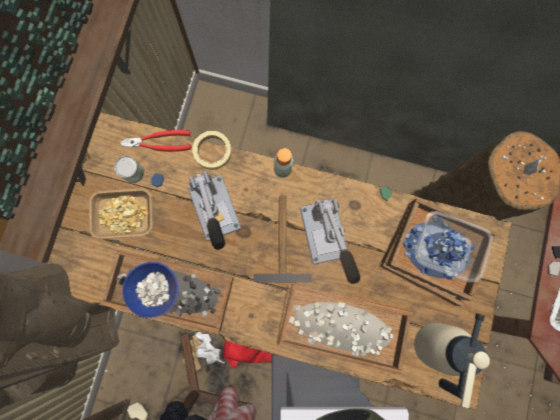

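The scene shows the gold slab on the left press (scene px 231,292). Its black grip is at (261,220) in scene and (215,234) in top. The right press's anvil is bare, with its grip at (390,158) in scene and (349,265) in top.

```bash
cat > h.py <<'E'
from station import readout, vision, manip
import cv2,numpy as np
def ray(i,p):
    T=np.array(i["pose"]);d=np.array([(p[0]-i["cx"])/i["fx"],-(p[1]-i["cy"])/i["fy"],-1.]);d=T[:3,:3]@d
    return T[:3,3],d/np.linalg.norm(d)
def plane(i,p,z):
    o,d=ray(i,p);return o+d*(z-o[2])/d[2]
def tri(rs):
    A=sum(np.eye(3)-np.outer(d,d) for o,d in rs);b=sum((np.eye(3)-np.outer(d,d))@o for o,d in rs);return np.linalg.solve(A,b)
def blob(m,box):
    k=np.zeros(m.shape,np.uint8);x0,y0,x1,y1=box;k[y0:y1,x0:x1]=m[y0:y1,x0:x1]
    c=max(cv2.findContours(k,0,2)[0],key=cv2.contourArea);return c
E
python3 - <<'E'
from h import *
B={"scene":[(235,200,290,240),(365,140,415,180),(215,280,245,305)],"top":[(200,212,232,256),(335,245,365,285),(205,205,230,230)]}
R={}
for n in B:
    im=cv2.imread(f"pics/{n}0.png");i=vision.camera_info(n);v=im.max(2)
    hsv=cv2.cvtColor(im,cv2.COLOR_BGR2HSV)
    dark=(v<60).astype(np.uint8);gold=((hsv[...,1]>110)&(hsv[...,0]>15)&(hsv[...,0]<35)&(hsv[...,2]>150)).astype(np.uint8)
    R[n]=[]
    for j,b in enumerate(B[n]):
        c=blob(gold if j==2 else dark,b);r=cv2.minAreaRect(c);m=cv2.moments(c);p=(m["m10"]/m["m00"],m["m01"]/m["m00"])
        print(n,j,np.round(p,1),r,cv2.contourArea(c), plane(i,p,.031 if j==2 else .26).round(4)); R[n].append(ray(i,p))
    g=im.astype(int); grey=((hsv[...,1]<60)&(v>110)).astype(np.uint8)
    c=blob(grey,(175,225,265,320) if n=="scene" else (185,170,245,248)); q=cv2.boxPoints(cv2.minAreaRect(c));print(n,"base",[plane(i,p,.015).round(3).tolist() for p in q],q.round().tolist())
    x0,y0=(160,190) if n=="scene" else (160,160)
    cv2.imwrite(f"pics/{n}c.png",cv2.resize(im[y0:y0+140,x0:x0+140],None,fx=4,fy=4,interpolation=2))
for j in range(3):print(j,tri([R["scene"][j],R["top"][j]]).round(4))
E
python3 -c "
import cv2,numpy as np
a=cv2.imread('pics/scenec.png');b=cv2.imread('pics/topc.png');cv2.imwrite('pics/cc.png',cv2.resize(np.hstack([a,b]),(800,400)))"
```

```text
scene 0 [260.4 220.7] ((259.85308837890625, 220.26113891601562), (12.672606468200684, 38.86522674560547), 74.35775756835938) 359.5 [0.5535 0.3025 0.26  ]
scene 1 [389.6 159.2] ((389.3923645019531, 158.93846130371094), (11.13863468170166, 37.62578582763672), 74.74488067626953) 314.5 [0.4876 0.0297 0.26  ]Traceback (most recent call last):
  File "<stdin>", line 10, in <module>
ZeroDivisionError: float division by zero
[ WARN:0@0.005] global loadsave.cpp:275 findDecoder imread_('pics/scenec.png'): can't open/read file: check file path/integrity
[ WARN:0@0.005] global loadsave.cpp:275 findDecoder imread_('pics/topc.png'): can't open/read file: check file path/integrity
Traceback (most recent call last):
cv2.error: OpenCV(4.12.0) :-1: error: (-5:Bad argument) in function 'resize'
> Overload resolution failed:
>  - src data type = object is not supported
>  - Expected Ptr<cv::UMat> for argument 'src'
```

```bash
cat > m.py <<'E'
from h import *
B={"scene":[(235,200,290,240),(365,140,415,180),(222,284,242,300)],"top":[(200,212,232,256),(335,245,365,285),(212,208,226,222)]}
R={}
a=[]
for n in B:
    im=cv2.imread(f"pics/{n}0.png");i=vision.camera_info(n);v=im.max(2)
    x0,y0=(160,190) if n=="scene" else (150,150)
    a.append(cv2.resize(im[y0:y0+140,x0:x0+140],(400,400),interpolation=2))
    hsv=cv2.cvtColor(im,cv2.COLOR_BGR2HSV)
    dark=(v<60).astype(np.uint8);gold=((hsv[...,1]>70)&(hsv[...,0]>10)&(hsv[...,0]<35)&(v>120)).astype(np.uint8)
    R[n]=[]
    for j,b in enumerate(B[n]):
        c=blob(gold if j==2 else dark,b);r=cv2.minAreaRect(c);m=cv2.moments(c)
        p=(m["m10"]/m["m00"],m["m01"]/m["m00"]) if m["m00"] else c.mean((0,1))
        print(n,j,np.round(p,1),np.round(r[2],1),cv2.contourArea(c), plane(i,p,.031 if j==2 else .26).round(4)); R[n].append(ray(i,p))
for j in range(3):print(j,tri([R["scene"][j],R["top"][j]]).round(4))
cv2.imwrite('pics/cc.png',np.hstack(a))
E
python3 m.py
```

```text
scene 0 [260.4 220.7] 74.4 359.5 [0.5535 0.3025 0.26  ]
scene 1 [389.6 159.2] 74.7 314.5 [0.4876 0.0297 0.26  ]
scene 2 [231.2 292. ] 90.0 109.5 [0.6224 0.329  0.031 ]
top 0 [215.9 235.1] 71.6 265.0 [0.5537 0.2982 0.26  ]
top 1 [353.5 276.6] 68.2 87.5 [0.4703 0.0156 0.26  ]
top 2 [218.9 216.7] 63.4 38.0 [0.6254 0.3193 0.031 ]
0 [0.5551 0.2994 0.2563]
1 [0.4799 0.0205 0.2576]
2 [0.6288 0.3221 0.0172]
```

View pics/cc.png

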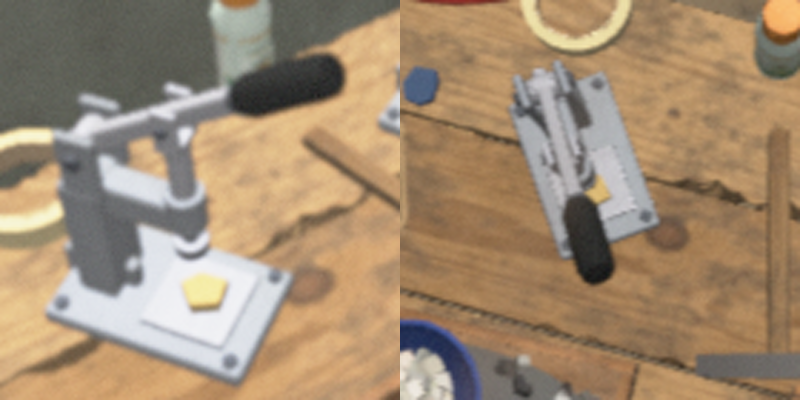

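Run:
```python
from h import *
i=vision.camera_info("scene");t=vision.camera_info("top");z=.015
f=lambda c,p,o:plane(c,(p[0]*.35+o[0],p[1]*.35+o[1]),z)
BL,FL,FR=[f(i,p,(160,190)) for p in((48,312),(240,383),(292,272))]
fl,fr,br=[f(t,p,(150,150)) for p in((162,256),(260,220),(203,73))]
for a,b in((BL,FL),(FR,FL),(fr,br),(fr,fl)):print(a.round(4),b.round(4),np.linalg.norm(a-b).round(4),np.degrees(np.arctan2(*(b-a)[[1,0]])).round(1))
```

```text
[0.7004 0.4079 0.015 ] [0.559  0.3565 0.015 ] 0.1505 -160.0
[0.5966 0.2676 0.015 ] [0.559  0.3565 0.015 ] 0.0965 113.0
[0.6008 0.2629 0.015 ] [0.7381 0.3182 0.015 ] 0.1481 22.0
[0.6008 0.2629 0.015 ] [0.5674 0.3512 0.015 ] 0.0944 110.7
```

```bash
cat >> h.py <<'E'
from scipy.spatial.transform import Rotation as Ro
YAW=21.5; G=np.array([.555,.300,.259])
def fw(): return np.array([np.cos(np.radians(YAW)),np.sin(np.radians(YAW)),0])
def pose(th,back=0,tilt=20,G=G):
    "tool pose for lever value th (rad); back = stand-off along tool z"
    a=np.radians(35)-th; c=lambda a:-np.cos(a)*fw()+np.array([0,0,np.sin(a)])
    p=G+.175*(c(a)-c(np.radians(35)))
    R=Ro.from_euler("xyz",[180,tilt-np.degrees(th),YAW],degrees=True)
    return p+(.008-back)*R.apply([0,0,1]),R
def now():
    s=readout.state();return s["tool_pos"],Ro.from_euler("xyz",s["tcp_rot"])
def rel(A,B,n=1):
    "per-row numbers, for n rows from A to B"
    t=A[1].inv().apply(B[0]-A[0])/.06/n; w=np.degrees((A[1].inv()*B[1]).as_rotvec())/30/n
    return np.r_[t,w].round(4)
E
python3 - <<'E'
from h import *
i=vision.camera_info("scene");t=vision.camera_info("top")
print("pump",tri([ray(i,(543,138)),ray(t,(480,360))]), tri([ray(i,(530,160)),ray(t,(468,348))]))
P0=now();up=(P0[0]*[1,1,0]+[0,0,.46],P0[1]);print("up",rel(P0,up))
m=(np.array([.58,-.1,.46]),P0[1]);print("to m",rel(up,m))
pre=pose(0,.12);print("pre",pre[0]);print(rel(m,pre)); print("approach",rel(pre,pose(0)))
print("arc/24",rel(pose(0),pose(.7/24)),"check",rel(pose(.35),pose(.35+.7/24)))
E
```

```text
pump [ 0.3053255  -0.23599403  0.25326805] [ 0.31506797 -0.24110385  0.19181481]
up [ 6.0000e-04 -7.0000e-03 -3.6474e+00  0.0000e+00  0.0000e+00  0.0000e+00]
to m [ 8.9054 -6.7125  0.0142  0.      0.      0.    ]
pre [0.59064081 0.31403929 0.36424557]
[ 1.9571 -6.6165  1.6089 -0.0414 -0.6665 -0.2138]
approach [-0. -0.  2.  0.  0.  0.]
arc/24 [-0.0169  0.      0.0824  0.      0.0557  0.    ] check [-0.0169 -0.      0.0824 -0.      0.0557  0.    ]
```

>>> drive_tool --pt "0 0 -0.73 0 0 0 85" --pt "0 0 -0.73 0 0 0 85" --pt "0 0 -0.73 0 0 0 85" --pt "0 0 -0.73 0 0 0 85" --pt "0 0 -0.73 0 0 0 85" --pt "0.6 -0.45 0 0 0 0 85" --pt "0.6 -0.45 0 0 0 0 85" --pt "0.6 -0.45 0 0 0 0 85"

```text
clock: 1.1
tool_pos: [0.2521, -0.5205, 0.4607]
tcp_rot: [-3.141, -0.0, 0.261]
force: [-0.2, -0.1, 0.3]
finger_gap: 1.002
grip_force: 0.0
```

>>> drive_tool --pt "0.6 -0.45 0 0 0 0 85" --pt "0.6 -0.45 0 0 0 0 85" --pt "0.6 -0.45 0 0 0 0 85" --pt "0.6 -0.45 0 0 0 0 85" --pt "0.6 -0.45 0 0 0 0 85" --pt "0.6 -0.45 0 0 0 0 85" --pt "0.6 -0.45 0 0 0 0 85" --pt "0.6 -0.45 0 0 0 0 85"

```text
clock: 2.1
tool_pos: [0.4745, -0.2371, 0.4608]
tcp_rot: [-3.141, 0.001, 0.262]
force: [0.4, -0.4, 0.0]
finger_gap: 0.995
grip_force: 0.0
```

Run:
```python
from h import *
s=readout.state();print(s["clock"],s["tool_pos"],s["tcp_rot"],s["joint_positions"])
print(rel(now(),pose(0,.12)))
```

```text
2.1 [ 0.47446205 -0.23710702  0.46079052] [-3.14111450e+00  5.25632818e-04  2.61810220e-01] [-5.64633914e-01 -1.86716449e-01  1.59467914e+00 -6.35201654e-05
  1.73433777e+00  7.44341999e-01]
[ 4.2487 -8.3708  1.6109 -0.0388 -0.665  -0.2143]
```

>>> drive_tool --pt "0.35 -0.7 0 0 0 0 85" --pt "0.35 -0.7 0 0 0 0 85" --pt "0.35 -0.7 0 0 0 0 85" --pt "0.35 -0.7 0 0 0 0 85" --pt "0.35 -0.7 0 0 0 0 85" --pt "0.35 -0.7 0 0 0 0 85" --pt "0.35 -0.7 0 0 0 0 85" --pt "0.35 -0.7 0 0 0 0 85"

```text
clock: 3.1
tool_pos: [0.5491, 0.1311, 0.4608]
tcp_rot: [3.142, 0.001, 0.262]
force: [0.3, 0.8, 0.2]
finger_gap: 0.995
grip_force: 0.0
```

Run:
```python
from h import *
print(rel(now(),pose(0,.12)))
```

```text
[ 1.4589 -2.7658  1.6074 -0.0378 -0.6645 -0.2143]
```

>>> drive_tool --pt "0.29 -0.55 0.32 0 0 0 85" --pt "0.29 -0.55 0.32 0 0 0 85" --pt "0.29 -0.55 0.32 0 0 0 85" --pt "0.29 -0.55 0.32 0 0 0 85" --pt "0.29 -0.55 0.32 0 0 0 85" --pt "0 0 0 -0.013 -0.222 -0.071 85" --pt "0 0 0 -0.013 -0.222 -0.071 85" --pt "0 0 0 -0.013 -0.222 -0.071 85"

```text
clock: 4.1
tool_pos: [0.5904, 0.3116, 0.3649]
tcp_rot: [3.141, 0.353, 0.376]
force: [0.1, 1.3, 0.1]
finger_gap: 0.992
grip_force: 0.0
```

Run:
```python
from h import *
i=vision.camera_info("wrist");cv2.imwrite("pics/w1.png",vision.get_image("wrist"))
im=vision.get_image("scene");cv2.imwrite("pics/s1.png",im)
import pickle;pickle.dump(i,open("w1.pkl","wb"))
print(rel(now(),pose(0,.12)),readout.state()["joint_positions"]);print(i)
```

```text
[-0.0114 -0.0406 -0.038   0.0011  0.0089 -0.0021] [0.40144206 0.32543395 1.24448078 0.00907715 1.92531807 1.59964532]
{'fx': 363.52427907286534, 'fy': 363.52427907286534, 'cx': 279.0822139319349, 'cy': 216.54446578672466, 'pose': array([[ 0.36737361,  0.73891055,  0.56484319,  0.69873088],
       [-0.93007283,  0.29116412,  0.22402673,  0.3545669 ],
       [ 0.00107365, -0.60764681,  0.79420665,  0.46271879],
       [ 0.        ,  0.        ,  0.        ,  1.        ]])}
```

View pics/w1.png

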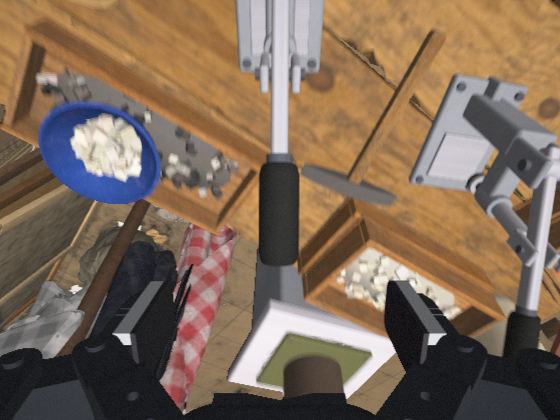

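View pics/s1.png

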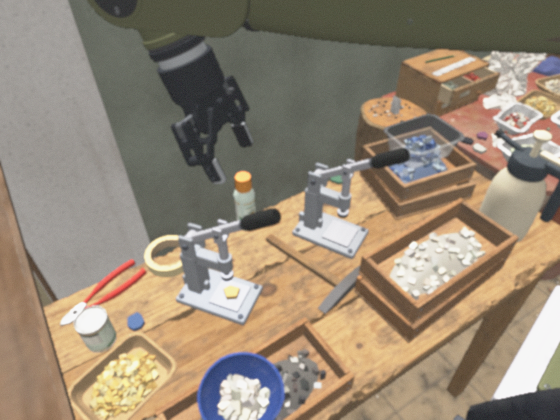

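The wrist view shows the sleeve at px (279,213), centred between the fingers, with the lever bar running straight up the picture at col 281. The scene view shows the gripper standing above the loaded press, clear of everything.

Run:
```python
from h import *
import pickle;i=pickle.load(open("w1.pkl","rb"));t=vision.camera_info("top");s=vision.camera_info("scene")
w=ray(i,(279.5,213)); print(plane(i,(279.5,213),.259))
print(tri([w,ray(s,(260.4,220.7)),ray(t,(215.9,235.1))]))
a,b=plane(i,(281,60),.19),plane(i,(279.5,213),.259);print(a,b,np.degrees(np.arctan2(*(a-b)[[1,0]])))
print(rel(now(),pose(0)))
```

```text
[0.55685965 0.29797877 0.259     ]
[0.55519617 0.29864254 0.25641493]
[0.63552579 0.32782137 0.19      ] [0.55685965 0.29797877 0.259     ] 20.774619559235646
[-2.000e-03 -4.170e-02  1.962e+00  1.100e-03  8.900e-03 -2.100e-03]
```

>>> drive_tool --pt "0 -0.01 0.325 0 0.009 0 85" --pt "0 0 0.325 0 0 0 85" --pt "0 0 0.325 0 0 0 85" --pt "0 0 0.325 0 0 0 85" --pt "0 0 0.325 0 0 0 85" --pt "0 0 0.325 0 0 0 85" --pt "0 0 0 0 0 0 85" --pt "0 0 0 0 0 0 85"

```text
clock: 5.2
tool_pos: [0.5537, 0.2976, 0.256]
tcp_rot: [3.141, 0.343, 0.374]
force: [-0.3, 0.0, -0.7]
finger_gap: 0.993
grip_force: 0.0
```

>>> drive_tool --pt "0 0 0 0 0 0 20" --pt "0 0 0 0 0 0 20" --pt "0 0 0 0 0 0 20" --pt "0 0 0 0 0 0 20" --pt "0 0 0 0 0 0 20" --pt "0 0 0 0 0 0 20" --pt "0 0 0 0 0 0 20" --pt "0 0 0 0 0 0 20" --newtons 60

```text
clock: 6.2
tool_pos: [0.5537, 0.2975, 0.2556]
tcp_rot: [3.141, 0.344, 0.374]
force: [1.5, -0.0, 3.9]
finger_gap: 0.308
grip_force: 59.2
```

Run:
```python
from h import *
s=readout.state();print({k:np.round(v,3) for k,v in s.items()})
print(rel(now(),pose(0,G=np.array([.556,.2985,.259]))))
cv2.imwrite("pics/w2.png",vision.get_image("wrist"))
```

```text
{'clock': np.float64(6.2), 'joint_positions': array([0.404, 0.269, 1.487, 0.009, 1.729, 1.6  ]), 'qvel': array([ 0.001, -0.001,  0.001,  0.001,  0.002, -0.001]), 'effort': array([  0.157, -46.069, -33.358,   0.079,   1.111,  -0.116]), 'tool_pos': array([0.554, 0.298, 0.256]), 'tcp_rot': array([3.141, 0.344, 0.374]), 'force': array([ 1.499, -0.019,  3.908]), 'wrist_torque': array([ 0.006, -0.206, -0.106]), 'grip_force': np.float64(59.2), 'finger_gap': np.float64(0.308)}
[ 0.0198 -0.0007  0.0664  0.0008 -0.0106 -0.0017]
```

View pics/w2.png

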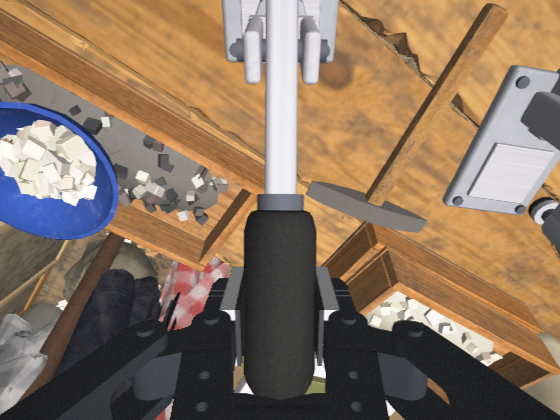

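The sleeve is held firmly between the pads (px 280,300), aligned with the jaws. Now I'll press along the arc.

>>> drive_tool --pt "-0.017 0 0.082 0 0.056 0 20" --pt "-0.017 0 0.082 0 0.056 0 20" --pt "-0.017 0 0.082 0 0.056 0 20" --pt "-0.017 0 0.082 0 0.056 0 20" --pt "-0.017 0 0.082 0 0.056 0 20" --pt "-0.017 0 0.082 0 0.056 0 20" --pt "-0.017 0 0.082 0 0.056 0 20" --pt "-0.017 0 0.082 0 0.056 0 20"

```text
clock: 7.25
tool_pos: [0.5372, 0.2912, 0.2199]
tcp_rot: [3.141, 0.108, 0.374]
force: [-0.4, 0.3, 7.5]
finger_gap: 0.307
grip_force: 59.6
```

>>> drive_tool --pt "-0.017 0 0.082 0 0.056 0 20" --pt "-0.017 0 0.082 0 0.056 0 20" --pt "-0.017 0 0.082 0 0.056 0 20" --pt "-0.017 0 0.082 0 0.056 0 20" --pt "-0.017 0 0.082 0 0.056 0 20" --pt "-0.017 0 0.082 0 0.056 0 20" --pt "-0.017 0 0.082 0 0.056 0 20" --pt "-0.017 0 0.082 0 0.056 0 20"

```text
clock: 8.25
tool_pos: [0.5286, 0.288, 0.1805]
tcp_rot: [3.141, -0.124, 0.375]
force: [-6.3, -1.3, 8.3]
finger_gap: 0.307
grip_force: 60.0
```

Run:
```python
from h import *
G2=np.array([.556,.2985,.259])
print(rel(now(),pose(.467,G=G2)),rel(now(),pose(.7,G=G2)),now()[0]-pose(.467,G=G2)[0])
```

```text
[-0.0015  0.0043  0.0787  0.0006 -0.0114 -0.0011] [-7.290e-02  4.200e-03  7.456e-01  7.000e-04  4.336e-01 -1.000e-03] [-5.57447129e-04  6.23762045e-05  4.69747851e-03]
```

>>> drive_tool --pt "-0.017 0 0.09 0 0.056 0 20" --pt "-0.017 0 0.09 0 0.056 0 20" --pt "-0.017 0 0.09 0 0.056 0 20" --pt "-0.017 0 0.09 0 0.056 0 20" --pt "-0.017 0 0.09 0 0.056 0 20" --pt "-0.017 0 0.09 0 0.056 0 20" --pt "-0.017 0 0.09 0 0.056 0 20" --pt "-0.017 0 0.09 0 0.056 0 20"

```text
clock: 9.25
tool_pos: [0.5289, 0.2881, 0.1367]
tcp_rot: [3.141, -0.354, 0.375]
force: [-33.4, -13.8, 41.7]
finger_gap: 0.311
grip_force: 64.2
```

Run:
```python
from h import *
G2=np.array([.556,.2985,.259])
print(rel(now(),pose(.7,G=G2)),now()[0]-pose(.7,G=G2)[0])
cv2.imwrite("pics/s3.png",cv2.resize(vision.get_image("scene")[150:330,130:370],None,fx=3,fy=3))
```

```text
[ 0.0054  0.0041  0.0233  0.0014 -0.0066 -0.0003] [-8.27759469e-04 -5.80192998e-05  1.19995674e-03]
```

View pics/s3.png

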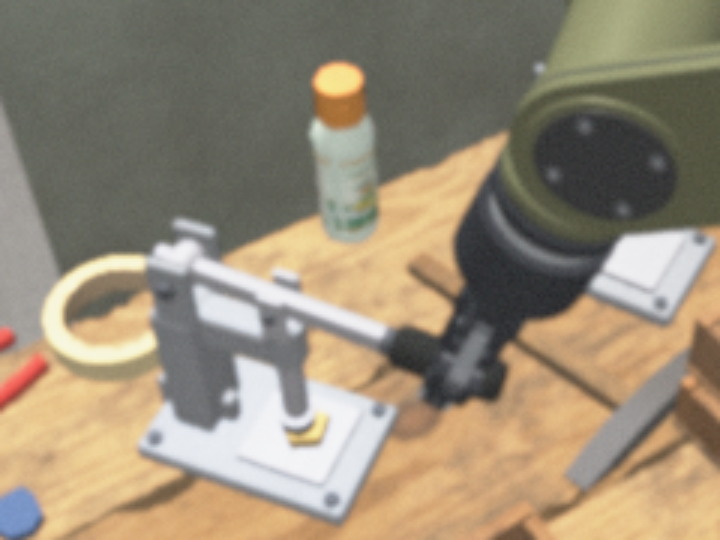

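The foot is pressing the slab (crop px 305,430), and the lever is on its stop. I'll ease the side load a little and hold for two seconds.

>>> drive_tool --pt "-0.015 0 -0.01 0 0 0 20" --pt "0 0 0 0 0 0 20" --pt "0 0 0 0 0 0 20" --pt "0 0 0 0 0 0 20" --pt "0 0 0 0 0 0 20" --pt "0 0 0 0 0 0 20" --pt "0 0 0 0 0 0 20" --pt "0 0 0 0 0 0 20"

```text
clock: 10.3
tool_pos: [0.5288, 0.2881, 0.1377]
tcp_rot: [3.141, -0.356, 0.375]
force: [-15.7, -5.3, 17.4]
finger_gap: 0.304
grip_force: 61.2
```

>>> drive_tool --pt "0 0 0 0 0 0 20" --pt "0 0 0 0 0 0 20" --pt "0 0 0 0 0 0 20" --pt "0 0 0 0 0 0 20" --pt "0 0 0 0 0 0 20" --pt "0 0 0 0 0 0 20" --pt "0 0 0 0 0 0 20" --pt "0 0 0 0 0 0 20"

```text
clock: 11.3
tool_pos: [0.5288, 0.288, 0.1377]
tcp_rot: [3.141, -0.356, 0.375]
force: [-15.3, -4.8, 16.9]
finger_gap: 0.309
grip_force: 61.2
```

Run:
```python
from h import *
G2=np.array([.556,.2985,.259])
print(rel(now(),pose(.7,G=G2)), rel(pose(.7),pose(.7-.7/24)))
```

```text
[ 0.0028  0.004   0.0388  0.0013 -0.0101 -0.0004] [ 0.0193  0.     -0.0819  0.     -0.0557 -0.    ]
```

>>> drive_tool --pt "0.019 0 -0.082 0 -0.056 0 20" --pt "0.019 0 -0.082 0 -0.056 0 20" --pt "0.019 0 -0.082 0 -0.056 0 20" --pt "0.019 0 -0.082 0 -0.056 0 20" --pt "0.019 0 -0.082 0 -0.056 0 20" --pt "0.019 0 -0.082 0 -0.056 0 20" --pt "0.019 0 -0.082 0 -0.056 0 20" --pt "0.019 0 -0.082 0 -0.056 0 20"

```text
clock: 12.3
tool_pos: [0.5282, 0.2878, 0.1776]
tcp_rot: [3.141, -0.122, 0.375]
force: [-5.5, -1.1, 8.0]
finger_gap: 0.306
grip_force: 59.9
```

>>> drive_tool --pt "0.019 0 -0.082 0 -0.056 0 20" --pt "0.019 0 -0.082 0 -0.056 0 20" --pt "0.019 0 -0.082 0 -0.056 0 20" --pt "0.019 0 -0.082 0 -0.056 0 20" --pt "0.019 0 -0.082 0 -0.056 0 20" --pt "0.019 0 -0.082 0 -0.056 0 20" --pt "0.019 0 -0.082 0 -0.056 0 20" --pt "0.019 0 -0.082 0 -0.056 0 20"

```text
clock: 13.3
tool_pos: [0.5364, 0.2909, 0.2176]
tcp_rot: [3.141, 0.111, 0.375]
force: [-2.9, -0.0, 8.2]
finger_gap: 0.303
grip_force: 59.6
```

Run:
```python
from h import *
G2=np.array([.556,.2985,.259])
print(rel(now(),pose(.7/3,G=G2)), rel(now(),pose(0,G=G2),8), rel(now(),(np.array([.5537,.2975,.2556]),Ro.from_euler("xyz",[3.141,.344,.374])),8))
```

```text
[ 0.0177  0.0023  0.0381  0.0009 -0.0091 -0.0012] [ 0.0301  0.0003 -0.0744  0.0001 -0.0568 -0.0002] [ 0.0296  0.0005 -0.083   0.     -0.0556  0.0001]
```

>>> drive_tool --pt "0.019 0 -0.083 0 -0.056 0 20" --pt "0.019 0 -0.083 0 -0.056 0 20" --pt "0.019 0 -0.083 0 -0.056 0 20" --pt "0.019 0 -0.083 0 -0.056 0 20" --pt "0.019 0 -0.083 0 -0.056 0 20" --pt "0.019 0 -0.083 0 -0.056 0 20" --pt "0.019 0 -0.083 0 -0.056 0 20" --pt "0.019 0 -0.083 0 -0.056 0 20"

```text
clock: 14.3
tool_pos: [0.5528, 0.2972, 0.2543]
tcp_rot: [3.141, 0.345, 0.374]
force: [-0.3, -0.2, 6.3]
finger_gap: 0.306
grip_force: 59.3
```

Run:
```python
from h import *
G2=np.array([.556,.2985,.259])
print(rel(now(),pose(0,G=G2)),rel(now(),(np.array([.5537,.2975,.2556]),Ro.from_euler("xyz",[3.141,.344,.374]))))
```

```text
[ 0.0274 -0.0006  0.0396  0.0011 -0.0081 -0.0015] [ 0.0078  0.0009 -0.0263  0.0007  0.0016  0.0008]
```

>>> drive_tool --pt "0.005 0 -0.02 0 0 0 20" --pt "0.005 0 -0.02 0 0 0 20" --pt "0.003 0 -0.01 0 0 0 20" --pt "0.003 0 -0.01 0 0 0 20" --pt "0 0 0 0 0 0 20" --pt "0 0 0 0 0 0 20" --pt "0 0 0 0 0 0 20" --pt "0 0 0 0 0 0 20"

```text
clock: 15.3
tool_pos: [0.5538, 0.2975, 0.2557]
tcp_rot: [3.141, 0.348, 0.374]
force: [-4.8, -2.5, 4.9]
finger_gap: 0.311
grip_force: 59.1
```

>>> drive_tool --pt "-0.01 0 -0.02 0 0 0 20" --pt "-0.01 0 -0.02 0 0 0 20" --pt "-0.005 0 -0.02 0 0 0 20" --pt "0 0 0 0 0 0 20" --pt "0 0 0 0 0 0 20" --pt "0 0 0 0 0 0 20" --pt "0 0 0 0 0 0 20" --pt "0 0 0 0 0 0 20"

```text
clock: 16.3
tool_pos: [0.5541, 0.2977, 0.2565]
tcp_rot: [3.141, 0.347, 0.374]
force: [-1.4, 0.1, -27.4]
finger_gap: 0.306
grip_force: 60.4
```

The force has reversed, so the lever is on its upper stop. I'll relax, open, and then back away.

>>> drive_tool --pt "0 0 0.02 0 0 0 20" --pt "0 0 0 0 0 0 20" --pt "0 0 0 0 0 0 85" --pt "0 0 0 0 0 0 85" --pt "0 0 0 0 0 0 85" --pt "0 0 0 0 0 0 85" --pt "0 0 0 0 0 0 85" --pt "0 0 0 0 0 0 85"

```text
clock: 17.3
tool_pos: [0.5542, 0.2977, 0.2587]
tcp_rot: [3.141, 0.345, 0.374]
force: [0.7, -0.1, 0.2]
finger_gap: 0.99
grip_force: 0.0
```

>>> drive_tool --pt "0 0 0 0 0 0 85" --pt "0 0 -0.2 0 0 0 85" --pt "0 0 -0.3 0 0 0 85" --pt "0 0 -0.4 0 0 0 85" --pt "0 0 -0.4 0 0 0 85" --pt "0 0 -0.4 0 0 0 85" --pt "0 0 -0.4 0 0 0 85" --pt "0 0 0 0 0 0 85"

```text
clock: 18.3
tool_pos: [0.595, 0.3139, 0.3811]
tcp_rot: [3.141, 0.338, 0.374]
force: [0.3, 0.6, -0.3]
finger_gap: 0.993
grip_force: 0.0
```

Run:
```python
from h import *
im=vision.get_image("scene");cv2.imwrite("pics/s4.png",cv2.resize(im[150:330,130:370],None,fx=3,fy=3))
d=(im.max(2)<60).astype(np.uint8);c=blob(d,(235,200,290,240));m=cv2.moments(c);print(m["m10"]/m["m00"],m["m01"]/m["m00"])
```

```text
260.2299703264095 220.86894164193865
```

View pics/s4.png

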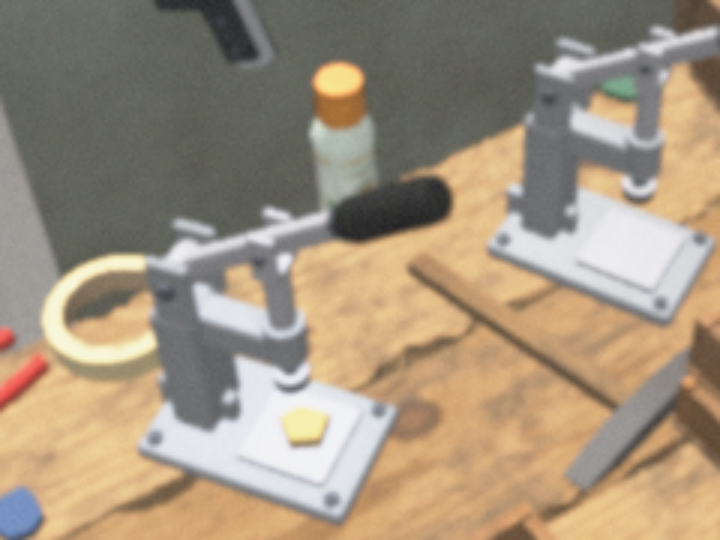

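The lever is back up: its grip is at (260.2,220.9), against (260.4,220.7) at the start. The slab hasn't moved (crop px 304,426), and the gripper is clear.

```bash
python3 -c "
from station import manip
print(manip.job_done())"
```

```text
the job is handed in; nothing more can be done
None
```

I pulled the loaded press's lever to its stop, held it for just over two seconds, eased it back up over about three seconds while gripping it, and let go at the top; the slab and the empty press looked unmoved in the last picture, and the job is handed in (no verdict was returned).

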